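# Hold back the belt tensioner of the trainer

## Task

On the belt-drive trainer only one of the two stations is fitted with an idler block that carries a roller; the other has just a plain block. With the gripper's fingers, push that station's sprung tensioner arm outward until it has gone fully past its ratchet click and finish while holding it compressed there, as if a belt were about to be slipped on: the ratchet does not lock, so do not let go. Leave the other station's arm at rest and do not disturb the other things on the bench.

Things in the scene. Friction and masses are not known exactly. Their poses are not given: they have to be found in the camera images.
- trainer: belt-drive trainer, screwed down: aluminium plate 280 (x) x 400 (y) x 12 mm with two mirrored stations, left (+y) and right (-y). Origin at the centre of its underside, on the table; x away from the robot, y left, z up. Pivots at x 30, y +-95 mm; resting arm rollers at x -90, y +-95 mm. Drive pulley (52 mm across) at x 85, y 0. Only the two arm rollers rise above 52 mm.
- idler_block: idler block, screwed down: aluminium block 70 (x) x 48 (y) x 20 mm with a black roller, 32 mm across, standing on it (top 50 mm above the table, with its pin 52). It stands at about y = +38 mm of the plate (left station) or -38 mm (right station). Origin at the centre of its underside, 12 mm above the table.
- blank_block: blank block, screwed down at the other station: the same aluminium block without a roller, top 32 mm above the table. Origin at the centre of its underside.
- tensioner_left: the left sprung tensioner arm: steel bar 18 mm wide, top 35 mm above the table, with a coil spring and an 86 mm steel disc on its vertical pivot. At its free end, 120 mm from the pivot, stands a black roller, 22 mm across, 38 to 100 mm above the table, that does not turn: pinch it from above or push it. Origin on the pivot axis, 24 mm above the table; x from roller to pivot, z up.
- roller_left (a point): centre of the flat top of the left arm's roller, 100 mm above the table (moves with the arm)
- pivot_left (a point): point on the left arm's pivot axis, 36 mm above the table. A spring always drives the arm back to rest: about 3 N at the roller at rest, 10 N at the end stop. While a tooth on its disc lifts the pawl (0.25 to 0.55 rad) 3 to 6 N is added. The ratchet only clicks, it does not lock: let go and the arm flies back.
- swing_left (a joint): angle of the left arm, rad: 0 at rest (arm along the plate's -x, roller towards the robot), growing as the roller swings outward from the plate's middle (towards +y of the plate, clockwise from above), 0.72 at the end stop. The pawl rides highest at 0.40; the click is complete, the pawl dropped home, at 0.55.
- slide_left (a joint): the left pawl slider, a sprung steel slide in a guide behind the left arm's disc: m it is pushed back, 0 to 0.007; 0 is home, about 0.004 as the tooth passes. Only the tooth moves it; it need not be touched.
- tensioner_right: the right sprung tensioner arm: steel bar 18 mm wide, top 35 mm above the table, with a coil spring and an 86 mm steel disc on its vertical pivot. At its free end, 120 mm from the pivot, stands a black roller, 22 mm across, 38 to 100 mm above the table, that does not turn: pinch it from above or push it. Origin on the pivot axis, 24 mm above the table; x from roller to pivot, z up.
- roller_right (a point): centre of the flat top of the right arm's roller, 100 mm above the table (moves with the arm)
- pivot_right (a point): point on the right arm's pivot axis, 36 mm above the table. A spring always drives the arm back to rest: about 3 N at the roller at rest, 10 N at the end stop. While a tooth on its disc lifts the pawl (0.25 to 0.55 rad) 3 to 6 N is added. The ratchet only clicks, it does not lock: let go and the arm flies back.
- swing_right (a joint): angle of the right arm, rad: 0 at rest (arm along the plate's -x, roller towards the robot), growing as the roller swings outward from the plate's middle (towards -y of the plate, anticlockwise from above), 0.72 at the end stop. The pawl rides highest at 0.40; the click is complete, the pawl dropped home, at 0.55.
- slide_right (a joint): the right pawl slider, a sprung steel slide in a guide behind the right arm's disc: m it is pushed back, 0 to 0.007; 0 is home, about 0.004 as the tooth passes. Only the tooth moves it; it need not be touched.
- spare_pulley: small loose flanged steel pulley, 34 mm across, 18 mm high, standing flat on the plate's near edge midway between the two stations; bystander; origin at the centre of its underside
- screwdriver: black-handled screwdriver 170 mm long, lying on the table in front of the plate; bystander; origin near its middle, on the underside
- multimeter: grey hand multimeter 150 x 75 x 40 mm lying face up; bystander; origin at the centre of its underside
- microboard: blue circuit board 90 x 60 x 11 mm with a white square display; bystander; origin at the centre of its underside
- mouse: black computer mouse 100 x 58 x 32 mm; bystander; origin at the centre of its underside
- phone: plain black phone 150 x 72 x 9 mm; bystander; origin at the centre of its underside
- part_tray: grey open parts tray 140 x 100 x 35 mm with four compartments; bystander; origin at the centre of its underside

How it is judged:
By the outcome, as a careful person would: the job done as asked, in the order asked, and still so for the second after the job is handed in, while the arm keeps its last pose, push and grip.
It also fails if it takes over 29 s, if anything falls off the work surface, if the arm or the gripper's body presses on something with over 40 N, if the wrist force passes 120 N, or if a joint passes its speed limit or range.

## Robot

A 7-joint arm with a two-finger parallel gripper is mounted at the origin on the work surface. World frame = base frame: x ahead of the robot, y to its left, z up, the work surface at z = 0. Lengths are in mm, angles in rad, forces in N, time in s.
With the tool pointing down it reaches from about 425 to 975 mm from the base axis. Payload 16.7 kg.
Tool frame: the origin (TCP) lies midway between the tips of the shut fingers; the grasp point (between the pads) lies 19 mm behind it; y points along the fingers, x is the direction in which the jaws open and shut, and the axes are right-handed (so a half turn about y gives the same grasp; the last joint's range is limited). The gripper opens to 85 mm and grips with 20 to 120 N. Pads are 22 mm wide; open, the fingers measure 114 mm over their backs; the gripper's body (76 mm by 85 mm) begins 54 mm behind the grasp point. The pads swing forward as they close: fully open they stand 13 mm farther back than shut.
Start: joints at [1.01, 0.426, 0.074, 1.606, -0.034, 1.111, -0.067], TCP at [269.522, -618.817, 231.302] pointing down, gripper open.
Joint ranges: [-2.85, 2.85], [-0.5, 2.14], [-1.23, 1.37], [0.21, 2.46], [-1.02, 4.16], [0.16, 2.05], [-2.73, 2.73]. Speed limits (rad/s): [1.89, 1.89, 2.39, 2.39, 3.01, 3.01, 3.01].

## Interface

Orientations are given as a rotation vector (axis times angle).
In Python, from cell import status, read_camera, get_calibration, finish_job, nets gives the robot as it stands.
- The arm moves only by the shell command python3 -m inch 'ROWS' [OPENING] [FORCE]. ROWS is a JSON object of lists of equal length, an entry for each row: "travel": the shift along the tool's x, y, z in m, a list of three; "angular": the turn, a rotation vector about the tool's x, y, z in rad, a list of three. A call has 1 to 5 rows; each row shifts and turns the commanded pose from where the row before left it, along the tool's axes as they then stand; what a row does not reach is not made up. A row lasts 1/12 s, in which the tool goes at most 41.7 mm and 7.16 degrees, less where a joint would pass 70% of its speed; a pose out of reach is approached as far as the arm can. A call with a gripper value outside its range is refused whole. OPENING is the opening, from 0 (shut) to 1 (fully open), set as the call begins (- or left out, the last holds). The fingers move at their own pace and stop on an object; FORCE is the grip in N (left out, the last holds). Time passes only in rows, so rows that do not move let the fingers close. It gives the time, the measured TCP pose, the force and the opening at its end, in the units of the state.
- status.state(): the state, without advancing time (a new reading comes with each control period).
- read_camera(name): name is "side" or "top" or "wrist"; returns the picture (400x640x3 uint8, red, green, blue); there is no depth.
- get_calibration(name): a dict with "fx", "fy", "cx", "cy" (pixels), "extrinsics" (4x4, takes a point from camera to world coordinates). Camera axes: x right, y down, z forward; pixel columns grow to the right and rows downward; lengths in mm; the calibration is good to about 2 mm. A picture is of the moment at which its call begins: read the wrist's pose just before it. get_calibration takes no time and is no camera call; for the wrist camera it gives the pose at the moment of the call.
- finish_job(): hands the job in, once; it reports no verdict.
Trained networks look in the newest picture that a camera, given by its name, has taken for a name from the list of things; names that differ only in an ending like _2 or _b are one class to them, and where a whole thing is asked for, a point or a joint stands for the part that bears it (a point fixed in the world has none). Each returns a list of dicts, best first, with "confidence" (0 to 1); they miss things now and then, are a little off and sometimes report something else, mostly with a low value. They report only what shows in the picture. A call takes as long as a camera call.
- nets.outline_of(camera, query): "pixels" (400x640 bool, what is visible of it) and "centre" ([column, row] in pixels, amid what is visible of it).
- nets.pinpoint(camera, query): "centre" ([column, row] in pixels: a listed point, or the origin of a listed thing).
The state is a dict: "time": time; "joint_positions": joint angles; "joint_velocities": joint speeds; "joint_torque": joint torques, N m; "ee_pos": TCP position; "orientation": TCP orientation; "wrist_force": force on the tool from outside, world axes, zero at the start; "torque": the same for the moment, N m; "finger_gap": finger opening in mm.
Only numpy, scipy, OpenCV 4.12 (cv2) and the standard library are available. Lean on these libraries where they do the work, as an engineer would, in place of code of your own. Each camera call takes 0.05 s, during which the arm holds its last target.

## Working session

There is one attempt and no reset: what is moved stays moved. The work goes in short steps, Python scripts to look and compute and a shell command to move; the robot and the scene stay as the last step left them, time stands still between calls to the robot, and variables do not carry over. Pictures are saved under pics/ and viewed, and the job is handed in when it is done.

```bash
mkdir -p pics; ls
python3 - <<'E'
from cell import status, read_camera, get_calibration
import cv2
print(status.state())
for n in("top","side"):
    im=read_camera(n); cv2.imwrite(f"pics/{n}0.png",im[:,:,::-1]); c=get_calibration(n); print(n,c)
E
```

```text
pics
{'time': 0.0, 'joint_positions': array([ 1.01047394,  0.42673851,  0.07386409,  1.60667247, -0.03410489,
        1.11080341, -0.06711372]), 'joint_velocities': array([ 1.67093897e-03, -6.00219282e-04,  3.33918042e-04,  1.12550660e-03,
        4.63176151e-05,  1.33297188e-03,  2.06528027e-04]), 'joint_torque': array([ 1.64990757e-03, -9.49817562e+01,  3.76156166e+00, -4.63511825e+01,
        1.91692694e-02,  9.75733419e-03,  9.36650804e-05]), 'ee_pos': array([ 269.35575444, -618.442586  ,  230.57777481]), 'orientation': array([-1.37530148,  0.90242422, -0.90046319]), 'wrist_force': array([-0.77115308,  0.08373358, -0.18285273]), 'torque': array([-0.0282413 ,  0.03080737, -0.01815526]), 'finger_gap': 85.36727950595315}
top {'fx': 370.74036604322407, 'fy': 370.74036604322407, 'cx': 316.5969525589577, 'cy': 202.64043551166623, 'extrinsics': array([[-1.68901645e-02, -9.79303935e-01,  2.01689178e-01,
         2.48848802e+02],
       [-9.99844796e-01,  1.55318843e-02, -8.31530844e-03,
         7.86845302e+00],
       [ 5.01060131e-03, -2.01798322e-01, -9.79414280e-01,
         1.26379825e+03],
       [ 0.00000000e+00,  0.00000000e+00,  0.00000000e+00,
         1.00000000e+00]])}
side {'fx': 399.63837964168675, 'fy': 399.63837964168675, 'cx': 320.61383143287645, 'cy': 204.82245001978214, 'extrinsics': array([[-9.13734668e-01, -3.16186137e-01,  2.55176966e-01,
         2.41206782e+02],
       [-4.06300165e-01,  7.06365160e-01, -5.79627843e-01,
         5.79660997e+02],
       [ 3.02216993e-03, -6.33304498e-01, -7.73896814e-01,
         8.74574616e+02],
       [ 0.00000000e+00,  0.00000000e+00,  0.00000000e+00,
         1.00000000e+00]])}
```

View pics/top0.png

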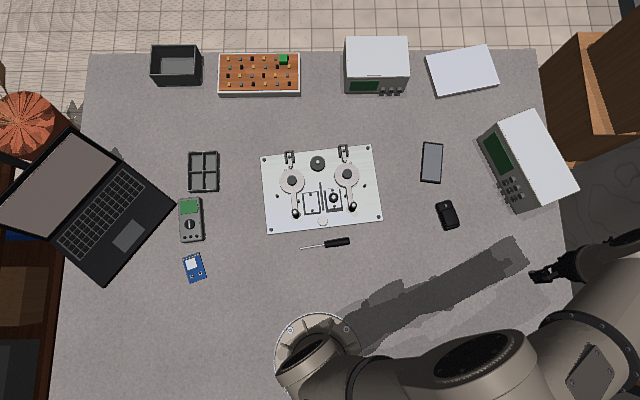

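View pics/side0.png

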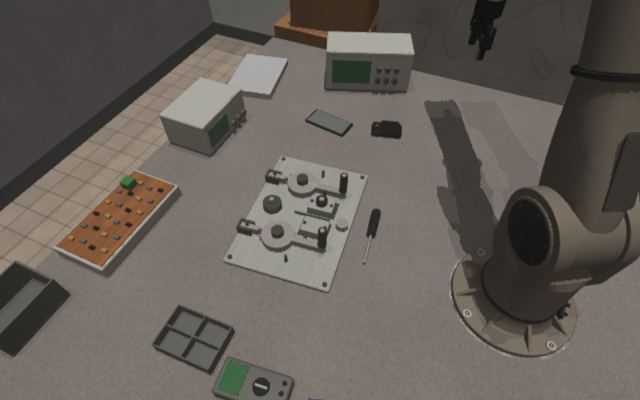

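```bash
cat > h.py <<'E'
import numpy as np, cv2
from scipy.spatial.transform import Rotation as R
from cell import status, read_camera, get_calibration, nets
def ray(n,px,c=None):
    c=c or get_calibration(n); E=c["extrinsics"]
    d=E[:3,:3]@np.array([(px[0]-c["cx"])/c["fx"],(px[1]-c["cy"])/c["fy"],1.]); return E[:3,3],d
def at_z(n,px,z):
    o,d=ray(n,px); return o+d*(z-o[2])/d[2]
def tri(a,b):
    A=np.zeros((3,3));B=np.zeros(3)
    for n,p in (a,b):
        o,d=ray(n,p);d=d/np.linalg.norm(d);P=np.eye(3)-np.outer(d,d);A+=P;B+=P@o
    return np.linalg.solve(A,B)
def proj(n,X):
    c=get_calibration(n);E=c["extrinsics"];p=E[:3,:3].T@(np.array(X)-E[:3,3]);return p[0]/p[2]*c["fx"]+c["cx"],p[1]/p[2]*c["fy"]+c["cy"]
E
python3 - <<'E'
from h import *
np.set_printoptions(precision=1,suppress=True)
for n in("top","side"):
    im=read_camera(n)
    crop=im[130:260,240:400] if n=="top" else im[140:300,210:390]
    cv2.imwrite(f"pics/{n}1.png",cv2.resize(crop,None,fx=4 if n=="side" else 5,fy=4 if n=="side" else 4.5,interpolation=cv2.INTER_CUBIC)[:,:,::-1])
Z=dict(roller_left=100,roller_right=100,pivot_left=36,pivot_right=36,idler_block=12,blank_block=12,trainer=0,spare_pulley=12)
for q,z in Z.items():
    for n in("top","side"):
        for r in nets.pinpoint(n,q)[:2]:
            print(q,n,round(r["confidence"],2),np.array(r["centre"]),at_z(n,r["centre"],z))
s=status.state();print(s["time"],R.from_rotvec(s["orientation"]).as_matrix())
E
```

```text
roller_left top 0.58 [296.  210.4] [464.3  64.1 100. ]
roller_left side 0.91 [321.7 234. ] [458.1  79.9 100. ]
roller_left side 0.38 [300.2 185.2] [572.1 -39.2 100. ]
roller_right top 0.7 [353.2 205.3] [ 478.  -119.1  100. ]
roller_right top 0.2 [445.6 216.6] [ 436.6 -412.2  100. ]
roller_right side 0.94 [347.4 174.4] [ 474.  -125.7  100. ]
pivot_left top 0.94 [289.1 179.9] [582.7  90.2  36. ]
pivot_left side 0.86 [274.8 231. ] [589.9  79.2  36. ]
pivot_left side 0.19 [345.3 177.5] [ 494.2 -170.1   36. ]
pivot_right top 0.61 [348.3 174.8] [ 597.6 -113.1   36. ]
pivot_right side 0.73 [302.1 181.2] [ 601.2 -106.3   36. ]
pivot_right side 0.2 [301.6 184.1] [597.6 -95.7  36. ]
idler_block top 0.86 [332.7 195.4] [531.3 -58.9  12. ]
idler_block side 0.84 [319.1 207.3] [525.8 -56.6  12. ]
blank_block top 0.82 [312.2 205. ] [498.6  12.5  12. ]
blank_block side 0.81 [313.7 226.5] [512.1   9.5  12. ]
blank_block side 0.4 [253.4 390.5] [452.6 431.9  12. ]
trainer top 0.65 [322.  188.1] [560.9 -22.7   0. ]
trainer top 0.65 [294.  212.8] [474.5  75.9   0. ]
trainer side 0.72 [300.2 216.9] [563.5 -13.    0. ]
trainer side 0.71 [276.5 238.6] [589.1  77.7   0. ]
spare_pulley top 0.48 [313.2 202.6] [507.    8.9  12. ]
spare_pulley top 0.41 [321.2 221. ] [442.4 -17.4  12. ]
spare_pulley side 0.42 [341.9 229.4] [439.8 -12.4  12. ]
1.0 [[ 0.4  0.   0.9]
 [-0.9  0.   0.4]
 [-0.  -1.   0. ]]
```

View pics/top1.png

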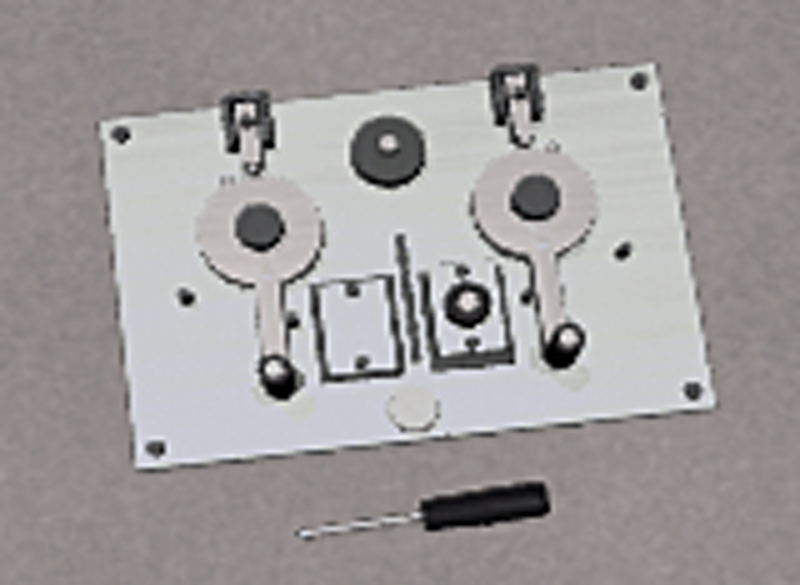

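View pics/side1.png

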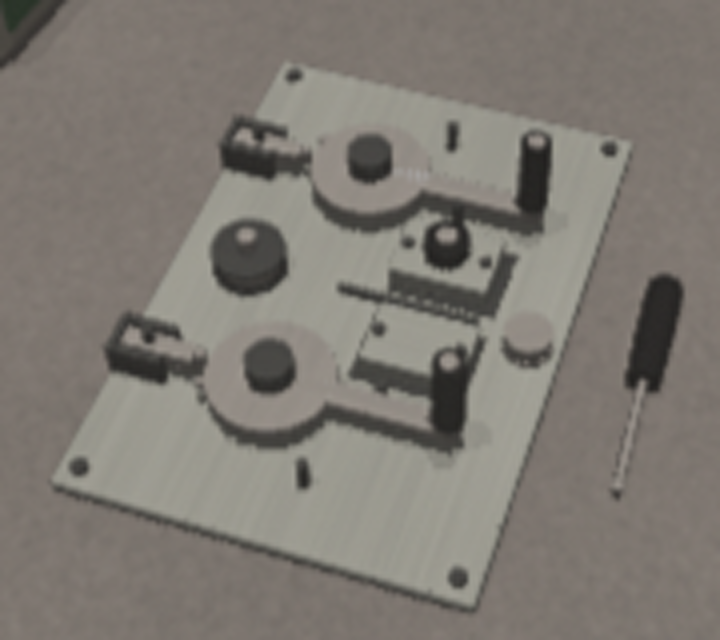

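```bash
cat >> h.py <<'E'
def togo(X,s=None):
    s=s or status.state(); M=R.from_rotvec(s["orientation"]).as_matrix(); return M.T@(np.array(X)-s["ee_pos"])
def yaw(s=None):
    s=s or status.state(); M=R.from_rotvec(s["orientation"]).as_matrix(); return np.degrees(np.arctan2(M[1,0],M[0,0])), M
E
python3 - <<'E'
from h import *
np.set_printoptions(precision=2,suppress=True)
r=tri(("top",(354.2,204.6)),("side",(344.6,174.5)));print("roller",r)
print(at_z("top",(354.2,204.6),100),at_z("side",(344.6,174.5),100))
print(at_z("top",(353.2,205.3),100),at_z("side",(347.4,174.4),100))
# plate corner screws: top crop px -> full
S=[(121,134),(638,81),(155,449),(692,391)]
P=[at_z("top",(240+u/5,130+v/4.5),14) for u,v in S]
print(np.array(P), "centre",np.mean(P,0))
s=status.state();print(yaw(s)[0],yaw(s)[1]); print(togo([478,-120,230],s))
E
```

```text
roller [ 480.43 -122.32   99.94]
[ 480.19 -122.34  100.  ] [ 480.65 -122.27  100.  ]
[ 477.96 -119.05  100.  ] [ 473.96 -125.67  100.  ]
[[ 663.31  179.24   14.  ]
 [ 701.49 -187.25   14.  ]
 [ 414.79  153.34   14.  ]
 [ 453.15 -213.11   14.  ]] centre [558.19 -16.94  14.  ]
-66.46783920226069 [[ 0.4   0.    0.92]
 [-0.92  0.    0.4 ]
 [-0.   -1.    0.  ]]
[-374.11    1.33  390.3 ]
```

```bash
python3 -m inch '{"travel":[[-0.026,0,0.028],[-0.026,0,0.028],[-0.026,0,0.028],[-0.026,0,0.028],[-0.026,0,0.028]],"angular":[[0,0,0],[0,0,0],[0,0,0],[0,0,0],[0,0,0]]}' 1 30
```

```text
time: 1.42
ee_pos: [346.4, -442.1, 231.4]
orientation: [-1.376, 0.901, -0.902]
wrist_force: [0.3, 0.0, 0.5]
finger_gap: 85.3
```

```bash
python3 -m inch '{"travel":[[-0.026,0,0.028],[-0.026,0,0.028],[-0.026,0,0.028],[-0.026,0,0.028],[-0.026,0,0.028]],"angular":[[0,0,0],[0,0,0],[0,0,0],[0,0,0],[0,0,0]]}' 1 30; python3 -c "
from h import *
np.set_printoptions(precision=2,suppress=True)
print(togo([479.5,-121.5,230]),yaw())"
```

```text
time: 1.83
ee_pos: [422.8, -266.9, 231.6]
orientation: [-1.376, 0.901, -0.902]
wrist_force: [2.0, -0.9, -0.5]
finger_gap: 85.6
[-110.71    1.62  110.01] (np.float64(-66.46960244605381), array([[ 0.4 ,  0.  ,  0.92],
       [-0.92, -0.  ,  0.4 ],
       [ 0.  , -1.  ,  0.  ]]))
```

```bash
python3 -m inch '{"travel":[[-0.027,0,0.027],[-0.027,0,0.027],[-0.027,0,0.027],[-0.027,0,0.027],[0,0,0]],"angular":[[0,0,0],[0,0,0],[0,0,0],[0,0,0],[0,0.1,0]]}' 1 30;  python3 -m inch '{"travel":[[0,0,0],[0,0,0],[0,0,0]],"angular":[[0,0.1,0],[0,0.1,0],[0,0,0]]}'
python3 - <<'E'
from h import *
np.set_printoptions(precision=2,suppress=True)
im=read_camera("wrist");cv2.imwrite("pics/w1.png",im[:,:,::-1])
r=nets.pinpoint("wrist","roller_right")
for q in r[:2]: print(q, at_z("wrist",q["centre"],100))
print("proj",proj("wrist",[479.5,-121.5,100]))
print(togo([479.5,-121.5,230]),yaw()[0],status.state()["ee_pos"])
E
```

```text
time: 2.25
ee_pos: [480.7, -119.5, 231.8]
orientation: [-1.341, 0.969, -0.97]
wrist_force: [-0.8, 1.1, 0.0]
finger_gap: 85.2
time: 2.5
ee_pos: [478.4, -126.3, 231.4]
orientation: [-1.257, 1.131, -1.131]
wrist_force: [0.5, -0.9, -0.7]
finger_gap: 85.5
{'centre': [312.4, 196.2], 'confidence': 0.81} [ 478.26 -122.02  100.  ]
proj (np.float64(312.0087721141015), np.float64(194.89917732943698))
[-4.85  1.41  1.73] -83.45181450236555 [ 478.34 -126.52  231.41]
```

View pics/w1.png

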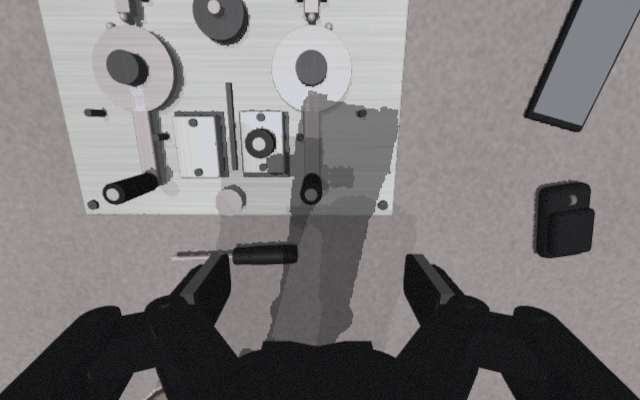

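```bash
python3 -m inch '{"travel":[[-0.0045,0.03,0.001],[0,0.035,0],[0,0.035,0],[0,0.035,0],[0,0,0]],"angular":[[0,0,0],[0,0,0],[0,0,0],[0,0,0],[0,0,0]]}' 1 30
python3 - <<'E'
from h import *
np.set_printoptions(precision=2,suppress=True)
print(togo([478.8,-121.9,67]),yaw()[0])
im=read_camera("wrist");cv2.imwrite("pics/w2.png",im[:,:,::-1])
r=nets.pinpoint("wrist","roller_right")
for q in r[:2]: print(q, at_z("wrist",q["centre"],100))
E
```

```text
time: 3.02
ee_pos: [475.4, -121.4, 91.2]
orientation: [-1.265, 1.131, -1.119]
wrist_force: [-1.8, 0.2, -1.6]
finger_gap: 85.2
[ 0.93 24.21  3.49] -83.46433344194503
{'centre': [317.1, 258.2], 'confidence': 0.81} [ 479.72 -121.66  100.  ]
```

View pics/w2.png

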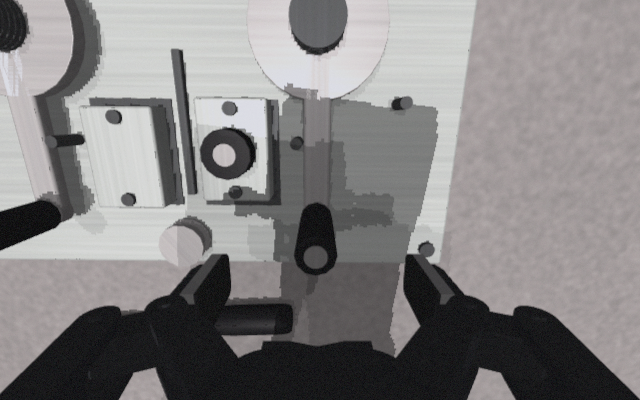

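```bash
python3 -m inch '{"travel":[[0.001,0.024,0.004],[0,0,0]],"angular":[[0,0,0],[0,0,0]]}' 1 30; python3 -m inch '{"travel":[[0,0,0],[0,0,0],[0,0,0],[0,0,0],[0,0,0]],"angular":[[0,0,0],[0,0,0],[0,0,0],[0,0,0],[0,0,0]]}' 0 40;python3 -m inch '{"travel":[[0,0,0],[0,0,0],[0,0,0]],"angular":[[0,0,0],[0,0,0],[0,0,0]]}'
python3 - <<'E'
from h import *
np.set_printoptions(precision=2,suppress=True)
print(togo([478.8,-121.9,67]),yaw())
im=read_camera("wrist");cv2.imwrite("pics/w3.png",im[:,:,::-1])
E
```

```text
time: 3.28
ee_pos: [483.6, -122.7, 72.4]
orientation: [-1.26, 1.126, -1.127]
wrist_force: [-1.5, 1.4, -1.3]
finger_gap: 85.4
time: 3.7
ee_pos: [483.2, -122.5, 73.2]
orientation: [-1.259, 1.126, -1.128]
wrist_force: [-1.4, 4.4, 3.7]
finger_gap: 25.4
time: 3.95
ee_pos: [483.1, -122.3, 73.1]
orientation: [-1.259, 1.127, -1.127]
wrist_force: [-3.9, 1.9, 11.4]
finger_gap: 21.0
[-0.85  6.05 -4.23] (np.float64(-83.64436362139824), array([[ 0.11,  0.  ,  0.99],
       [-0.99,  0.  ,  0.11],
       [ 0.  , -1.  ,  0.  ]]))
```

View pics/w3.png

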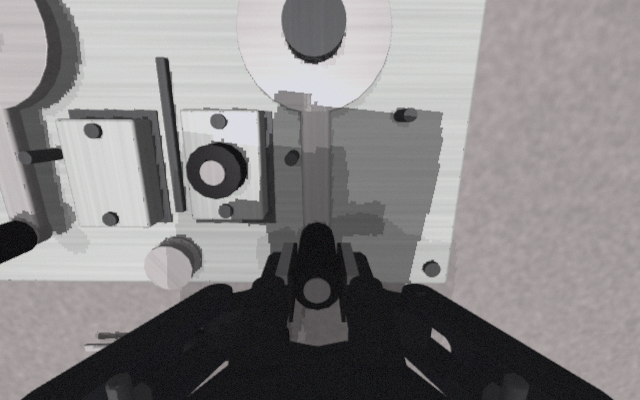

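```bash
python3 -m inch '{"travel":[[0.007,0,0.0002],[0.007,0,0.0002],[0.007,0,0.0002],[0.007,0,0.0002],[0.007,0,0.0002]],"angular":[[0,-0.06,0],[0,-0.06,0],[0,-0.06,0],[0,-0.06,0],[0,-0.06,0]]}'
cat >> h.py <<'E'
PIV=np.array([597.9,-108.4]); YAW=np.radians(5.95)
def ang(p):
    d=np.array(p)[:2]-PIV; return (np.arctan2(d[1],d[0])-YAW+np.pi+np.pi)%(2*np.pi)-np.pi, np.hypot(*d)
E
python3 -c "
from h import *
s=status.state();print(s['ee_pos'],ang(s['ee_pos']),yaw(s)[0],s['wrist_force'],s['finger_gap'])"
```

```text
time: 4.42
ee_pos: [492.3, -155.7, 73.0]
orientation: [-1.376, 0.899, -0.899]
wrist_force: [-2.1, 7.9, 10.4]
finger_gap: 20.7
[ 492.29662313 -155.72885943   73.04851531] (np.float64(0.31748864850947767), np.float64(115.72421587753267)) -66.2762281210543 [-2.12753886  7.85744613 10.36479007] 20.737364945303135
```

```bash
python3 -m inch '{"travel":[[0.0072,0,0.0002],[0.0072,0,0.0002],[0.0072,0,0.0002],[0.0072,0,0.0002],[0.0072,0,0.0002]],"angular":[[0,-0.062,0],[0,-0.062,0],[0,-0.062,0],[0,-0.062,0],[0,-0.062,0]]}' ; python3 -m inch '{"travel":[[0,0,0],[0,0,0]],"angular":[[0,0,0],[0,0,0]]}'
python3 - <<'E'
from h import *
np.set_printoptions(precision=2,suppress=True)
s=status.state();print(s['ee_pos'],ang(s['ee_pos']),yaw(s)[0],s['wrist_force'],s['finger_gap'])
for n in ("wrist","top","side"):
    im=read_camera(n);cv2.imwrite(f"pics/{n}4.png",(im if n=="wrist" else cv2.resize(im[130:260,240:400] if n=="top" else im[120:300,210:410],None,fx=4,fy=3.3 if n=='side' else 4,interpolation=2))[:,:,::-1])
    for q in nets.pinpoint(n,"roller_right")[:2]:
        p=at_z(n,q["centre"],100);print(n,q,p,ang(p))
E
```

```text
time: 4.83
ee_pos: [511.7, -185.8, 73.1]
orientation: [-1.467, 0.661, -0.662]
wrist_force: [-1.2, 8.0, 10.1]
finger_gap: 20.8
time: 5.0
ee_pos: [511.7, -185.8, 73.0]
orientation: [-1.466, 0.663, -0.664]
wrist_force: [-1.0, 6.4, 12.1]
finger_gap: 20.8
[ 511.68 -185.84   73.03] (np.float64(0.6279475770532787), np.float64(115.88710200455844)) -48.6738429616465 [-1.03  6.43 12.13] 20.785201324137553
wrist {'centre': [317.4, 289.8], 'confidence': 0.85} [ 509.52 -187.09  100.  ] (np.float64(0.6235862188756842), np.float64(118.33345039939563))
wrist {'centre': [318.0, 29.6], 'confidence': 0.66} [ 587.17 -118.98  100.  ] (np.float64(0.6742734084437423), np.float64(15.06916713973119))
top {'centre': [372.8, 194.8], 'confidence': 0.94} [ 511.42 -183.49  100.  ] (np.float64(0.6112064506444193), np.float64(114.5310596226958))
top {'centre': [193.8, 267.4], 'confidence': 0.5} [290.33 380.68 100.  ] (np.float64(-1.1132564004363736), np.float64(577.7524167940236))
side {'centre': [348.4, 156.4], 'confidence': 0.7} [ 496.78 -191.04  100.  ] (np.float64(0.5812872302552079), np.float64(130.59524126607963))
```

View pics/wrist4.png

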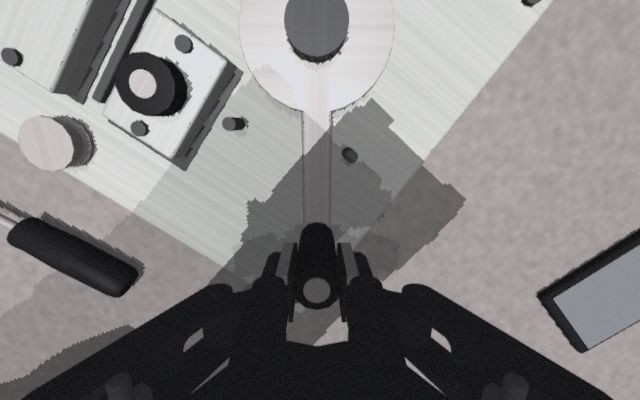

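View pics/top4.png

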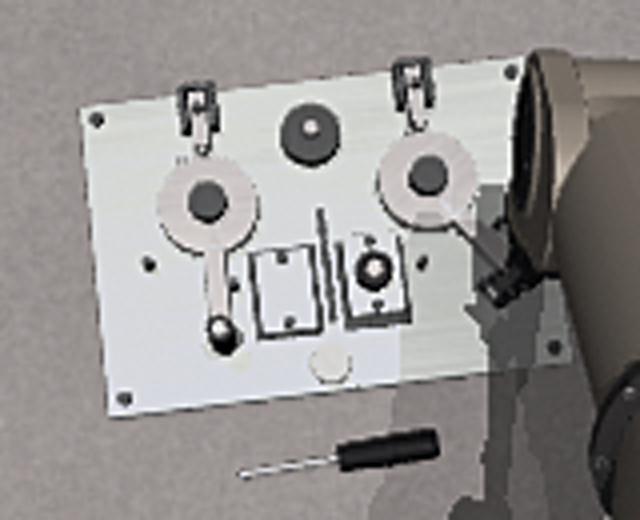

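View pics/side4.png

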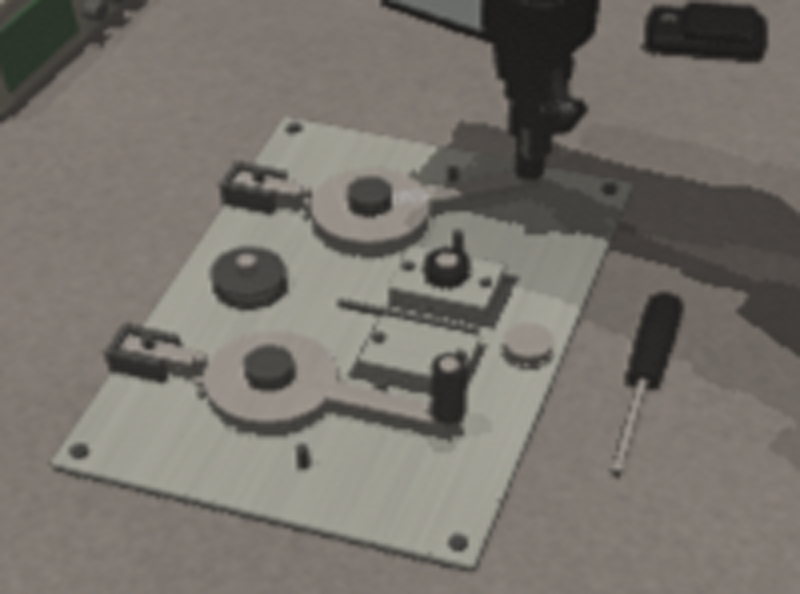

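```bash
python3 -m inch '{"travel":[[0.0035,0,0.0001],[0,0,0],[0,0,0],[0,0,0]],"angular":[[0,-0.03,0],[0,0,0],[0,0,0],[0,0,0]]}'
python3 - <<'E'
from h import *
np.set_printoptions(precision=3,suppress=True)
s=status.state();print(ang(s['ee_pos']),yaw(s)[0],np.radians(yaw(s)[0]+83.64),s['wrist_force'],s['joint_velocities'])
im=read_camera("wrist");cv2.imwrite("pics/w5.png",im[:,:,::-1])
for q in nets.pinpoint("wrist","roller_right")[:1]:
    p=at_z("wrist",q["centre"],100);print(q,ang(p))
E
```

```text
time: 5.63
ee_pos: [513.8, -188.2, 73.0]
orientation: [-1.473, 0.64, -0.641]
wrist_force: [-0.5, 6.4, 10.0]
finger_gap: 20.7
(np.float64(0.6553080929805595), np.float64(115.94819718007531)) -46.96873412126945 0.6400343304580998 [-0.524  6.353 10.014] [-0.001 -0.002  0.002  0.     0.    -0.001  0.001]
{'centre': [315.3, 290.1], 'confidence': 0.94} (np.float64(0.6448378958642853), np.float64(118.49318755577578))
```

View pics/w5.png

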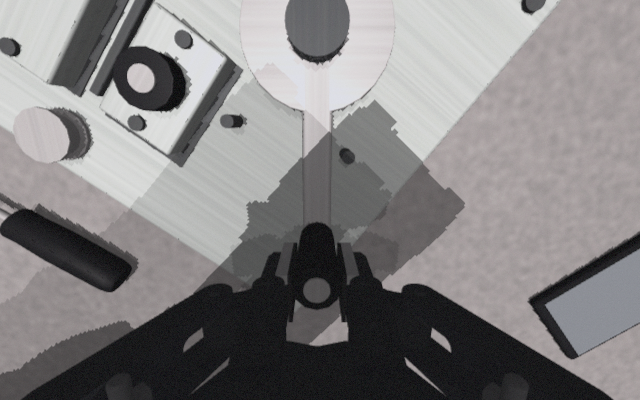

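The roller is still in the fingers at (316, 290). The arm sits at about 0.65 rad, past the click at 0.55 and short of the stop, and the screwdriver and spare pulley haven't moved.

```bash
python3 -c "
from cell import finish_job
print(finish_job())"
```

```text
the job is handed in; nothing more can be done
None
```

The right station's tensioner arm is pushed past its click and the gripper is still holding it there. The pictures showed the roller-carrying idler block at the right station (-y). I pinched that arm's roller from above at 40 N and swung it outward about its pivot.

- **Angle:** three readings put the arm at 0.64 to 0.655 rad (fingertip position, gripper turn and wrist camera). That is past the 0.55 click and short of the 0.72 end stop. I did not check the pawl itself; that it has dropped home is inferred from the angle.
- **Disagreement:** one step earlier, at about 0.62 rad, the top and side cameras read lower, 0.61 and 0.58. The side reading also gave an implausible arm length (131 mm, not 120), so I trusted the wrist camera and gripper. I pushed 0.03 rad further for margin and did not re-check with those two cameras.
- **Holding:** the arm was still. The finger gap was 20.7 mm on the 22 mm roller, and the wrist force was about 12 N.
- **Surroundings:** the pictures after the swing showed the left arm at rest and the spare pulley and screwdriver in place. I did not check the other bench items one by one; the gripper stayed well above them.
- **Time:** the job was handed in at about 5.7 s of the 29 s allowed.

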